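# Slide the microscope stage plate out over the end of the bench ledge

### The arm

A 6-joint arm with a two-finger parallel gripper is mounted at the origin on the work surface. World frame = base frame: x ahead of the robot, y to its left, z up, the work surface at z = 0. Lengths are in m, angles in rad, forces in N, time in s.
With the tool pointing down it reaches from about 0.35 to 0.975 m from the base axis. Payload 4.9 kg.
Tool frame: the origin (TCP) lies on the centre line of the jaws, within the pads' length; the fingertips stand ctrl.nose_length ahead of it and the grasp point (between the pads) lies 2 mm behind it (ctrl.nose_length is the distance from the TCP to the fingertips, in m); z points along the fingers, y is the direction in which the jaws open and shut (so a half turn about z gives the same grasp; the last joint's range is limited). The gripper opens to 85 mm and grips with 20 to 120 N. Pads are 22 mm wide; open, the fingers measure 114 mm over their backs; the gripper's body (76 mm by 85 mm) begins 54 mm behind the grasp point. The pads swing forward as they close: fully open they stand 13 mm farther back than shut.
Start: joints at [1.168, 0.053, 1.613, -0, 1.476, -0.119], TCP at [0.175, 0.6, 0.248] pointing down, gripper open.
Joint ranges: [-3.01, 3.01], [-1.01, 2.22], [0.06, 2.58], [-1.02, 4.17], [0.09, 2.62], [-3.14, 3.14]. Speed limits (rad/s): [2.57, 2.57, 3.14, 3.14, 3.14, 3.14].

### API

Orientations are given as a rotation vector (axis times angle).
In Python, from station import sensors, get_image, order, ctrl gives the robot as it stands.
- The arm moves only by the tool move_arm, never from a script. Its argument "increments" is a list of rows, each a list of 5 numbers: the shift along the tool's x, y, z in cm, then the turn about the tool's z in degrees, then the finger opening in cm, from 0 to 8.54. In form: [[dx, dy, dz, twist, gripper], ...]. A call has 1 to 5 rows; each row is the pose to reach, as a shift and turn from the pose commanded when the call began, along the tool's axes at that moment; what a row does not reach only later rows make up. A row lasts 1/8 s, in which the tool goes at most 62.5 mm and 10.7 degrees, less where a joint would pass 70% of its speed; a pose out of reach is approached as far as the arm can. A call with a gripper value outside its range is refused whole. The fingers move at their own pace and stop on an object; "newtons" is the grip in N (left out, the last holds). Time passes only in rows, so rows that repeat a pose let the fingers close. It gives the time, the measured TCP pose, the force and the opening at its end, in the units of the state.
- sensors.get_obs(): the state, without advancing time (a new reading comes with each control period).
- get_image(name): name is "side" or "top"; returns a dict with "image" (420x560x3 uint8, red, green, blue), "K" (3x3 intrinsics, pixels), "D" ([k1, k2, p1, p2, k3] as OpenCV has them; the pictures are not rectified), "R" (3x3) and "t" (3): a world point X has camera coordinates R X + t. Camera axes: x right, y down, z forward; pixel columns grow to the right and rows downward; lengths in m; the calibration is good to about 2 mm. A picture is of the moment at which its call begins. There is no depth.
- order.finish_job(): hands the job in, once; it reports no verdict.
The state is a dict: "t": time; "q": joint angles; "dq": joint speeds; "effort": joint torques, N m; "tool_pos": TCP position; "tool_rot": TCP orientation; "contact_force": force on the tool from outside, world axes, zero at the start; "wrist_torque": the same for the moment, N m; "opening": finger opening in m.
Only numpy, scipy, OpenCV 4.12 (cv2) and the standard library are available. Lean on these libraries where they do the work, as an engineer would, in place of code of your own. Each camera call takes 0.05 s, during which the arm holds its last target.

### The job

The thin stage plate lying flat on the raised ledge cannot be picked up because there is nothing to get hold of. With the fingertips, push it straight along the ledge, away from the slide box, until its end sticks out about 3 cm past the end of the ledge and somebody can take it by the edge. Leave it lying flat there: do not pinch, lift or tip the plate, and do not disturb the slide box or the other things around it.

Things in the scene. Friction and masses are not known exactly. Their poses are not given: they have to be found in the camera images.
- ledge: Fixed raised power ledge on the bench: white trunking with sockets in its sides, flat black top 100 mm above the bench, 160 mm deep (x), 640 mm long (y). Origin: centre of its underside, on the bench; z up. Both ends are square, open edges at y = +320 and -320 mm. An aluminium rim, 8 mm thick, 12 mm above the top, runs along the far long side (x = 72 to 80 mm); the near side has none.
- plate: Loose flat stage plate, stiff plastic, white above, black below, 100 mm (x) by 160 mm (y) by 5 mm thick, 70 to 140 g; slides on the ledge top under a push of 2 N or less. It lies on one half of the ledge top, its length along the ledge within 6 degrees, clear of the rim. Origin: centre of its underside; z up.
- slide_box: Closed grey microscope-slide box, 85 mm (its x) by 100 mm (its y) by 35 mm high, loose on the ledge top, on the other half from the plate. Origin: centre of its underside. Leave alone.
- dropper: Small brown glass dropper bottle with black cap and rubber teat, 42 mm across, 87 mm high, loose on the bench on the robot's side of the ledge. Origin: centre of its underside. Leave alone.
- jar: Lidded specimen jar, 60 mm across, 70 mm high, loose on the bench on the far side of the ledge. Origin: centre of its underside. Leave alone.
- petri: Clear lidded Petri dish, 91 mm across, 15 mm high, loose on the bench on the far side of the ledge. Origin: centre of its underside. Leave alone.

How it is judged:
At the end, for the whole second after the job is handed in: The plate lies at rest flat on the ledge top, its long side within 10 degrees of the ledge's length and not more than 10 mm over the ledge's near side, with its end 20 to 45 mm past the end of the ledge (plate centre 260 to 285 mm from the ledge's centre) ((y of plate in the frame of ledge between 0.26 and 0.285 m or y of plate in the frame of ledge between -0.285 and -0.26 m) and x of plate in the frame of ledge between -0.04 and 0.03 m and angle between the y axis of plate and the y axis of ledge, either way round below 0.18 rad and z of plate in the frame of ledge between 0.097 and 0.103 m and angle between plate's own z axis and vertical below 0.05 rad and linear speed of plate below 0.01 m/s); the robot touches nothing.
It fails at once if the plate is lifted off the ledge or tipped (z of plate in the frame of ledge above 0.11 m or angle between plate's own z axis and vertical above 0.15 rad).
It fails at once if the plate falls off the ledge (z of plate in the frame of ledge below 0.085 m).
It fails at once if the slide box is shifted by more than 15 mm (distance of slide_box from where it was at the start of the episode above 0.015 m).
It fails at once if something on the bench is shifted by more than 15 mm (distance of any of dropper, jar, petri from where it was at the start of the episode above 0.015 m).
It also fails if it takes over 38 s, if anything falls off the work surface, if the arm or the gripper's body presses on something with over 40 N, if the wrist force passes 120 N, or if a joint passes its speed limit or range.

## Working session

There is one attempt and no reset: what is moved stays moved. The work goes in short steps, Python scripts to look and compute and a tool call to move; the robot and the scene stay as the last step left them, time stands still between calls to the robot, and variables do not carry over. Pictures are saved under pics/ and viewed, and the job is handed in when it is done.

Besides the shell and the picture viewer there is one more tool, called after "Request:" by a JSON object that holds its "op" and its "data". move_arm: Moves the arm, as the interface text tells. Its arguments: {"type":"object","properties":{"increments":{"type":"array"},"newtons":{"type":"number"}},"required":["increments"]}

```bash
mkdir -p pics; ls; python3 - <<'E'
from station import sensors, get_image, order, ctrl
import cv2,json
o=sensors.get_obs(); print({k:o[k] for k in('t','tool_pos','tool_rot','opening','contact_force')}, ctrl.nose_length)
import pickle
for n in('side','top'):
    d=get_image(n); cv2.imwrite(f'pics/{n}0.png',d['image'][:,:,::-1]); pickle.dump(d,open(n+'0.pkl','wb')); print(n,d['K'],d['D'],d['R'],d['t'])
E
```

```text
pics
{'t': 0.0, 'tool_pos': array([0.17478759, 0.59944299, 0.24706229]), 'tool_rot': array([-0.44427089, -3.10947174,  0.00315807]), 'opening': 0.08547782095982297, 'contact_force': array([ 0.33575755,  0.44950494, -0.76449411])} 0.017
side [[450.23455393   0.         278.03468072]
 [  0.         450.23455393 210.81935866]
 [  0.           0.           1.        ]] [-0.10854155  0.          0.          0.          0.        ] [[ 0.82792524 -0.56077142 -0.00867254]
 [-0.31010682 -0.44484892 -0.84020426]
 [ 0.46730456  0.69831573 -0.54220069]] [-0.44208052  0.2741447   0.55323379]
top [[443.48674613   0.         276.26417449]
 [  0.         443.48674613 216.4213884 ]
 [  0.           0.           1.        ]] [-0.08356339  0.          0.          0.          0.        ] [[ 0.02068781 -0.99902788  0.03892686]
 [-0.99572557 -0.02409364 -0.08916324]
 [ 0.09001445 -0.03691588 -0.99525606]] [0.03130435 0.58868255 0.92690965]
```

View pics/side0.png

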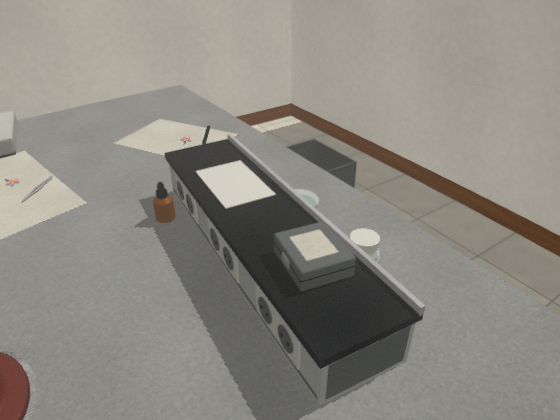

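View pics/top0.png

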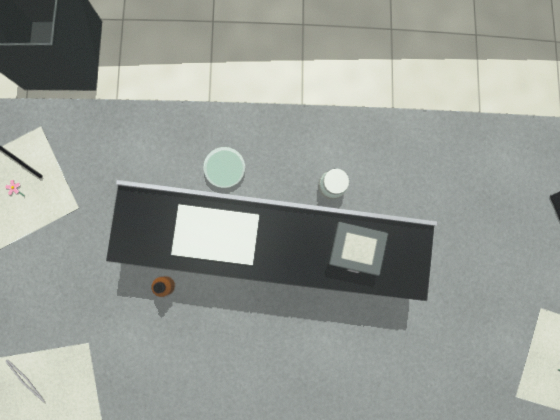

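The top view shows the ledge (near corners about (107,261) and (427,299)), with the white plate at (172–259, 205–265) on its left (+y) half. The box is at (358,248), and the dropper is at (163,287) in front of the ledge. I'll push towards +y.

```bash
cat > h.py <<'E'
import numpy as np,cv2,pickle
def ray(d,uv,z):
    uv=np.array(uv,float).reshape(-1,1,2)
    n=cv2.undistortPoints(uv,d['K'],d['D']).reshape(-1,2)
    c=-d['R'].T@d['t']; v=np.c_[n,np.ones(len(n))]@d['R']
    return c+v*((z-c[2])/v[:,2])[:,None]
def quad(mask):
    cs,_=cv2.findContours(mask.astype(np.uint8),cv2.RETR_EXTERNAL,cv2.CHAIN_APPROX_NONE)
    return max(cs,key=cv2.contourArea)
def platec(d,box):
    im=d['image'].astype(int); m=im.min(2)>170
    k=np.zeros(m.shape,bool); k[box[1]:box[3],box[0]:box[2]]=1
    return quad(m&k)
def rect(d,c,z):
    P=ray(d,c.reshape(-1,2),z)[:,:2]
    r=cv2.minAreaRect((P*1000).astype(np.float32)); b=cv2.boxPoints(r)
    return r,b
E
python3 - <<'E'
from h import *
d=pickle.load(open('top0.pkl','rb'))
c=platec(d,(140,197,300,275)); r,b=rect(d,c,.105); print('plate',r,b.round(1).tolist())
s=pickle.load(open('side0.pkl','rb'))
c=platec(s,(185,150,285,215)); print('plate side',rect(s,c,.105)[0])
im=d['image'].astype(int); m=(im.max(2)<60)
k=np.zeros(m.shape,bool); k[175:305,100:440]=1
c=quad(m&k); r,b=rect(d,c,.1); print('ledge black',r,b.round(1).tolist())
print('near corners',ray(d,[(107,261),(427,299)],.1).round(4).tolist()); print('rim',ray(d,[(118,182),(435,223)],.112).round(4).tolist())
print('side near corners', ray(s,[(165,155),(322,348)],.1).round(4).tolist())
# box top corners
print('box', ray(d,[(336,222),(387,230),(379,275),(330,268)],.135).round(4).tolist())
print('drop',ray(d,[(160,287)],.087), 'side',ray(s,[(160,186)],.087))
cv2.imwrite('pics/topz.png',cv2.resize(d['image'][165:310,95:445,::-1],None,fx=2.2,fy=2.2,interpolation=cv2.INTER_CUBIC))
E
```

```text
plate ((543.0504150390625, 166.6316680908203), (159.70614624023438, 99.3173828125), 84.07975769042969) [[485.3999938964844, 92.30000305175781], [584.2000122070312, 82.0999984741211], [600.7000122070312, 240.89999389648438], [501.8999938964844, 251.1999969482422]]
plate side ((542.8786010742188, 165.31068420410156), (156.62100219726562, 97.72920227050781), 84.16043090820312)
ledge black ((511.4461669921875, -107.41130065917969), (311.3253479003906, 148.60533142089844), 84.1545639038086) [[421.70001220703125, -254.6999969482422], [569.5, -269.79998779296875], [601.2000122070312, 39.900001525878906], [453.3999938964844, 55.0]]
near corners [[0.4854, 0.3772, 0.1], [0.4227, -0.2576, 0.1]]
rim [[0.6403, 0.3596, 0.112], [0.5745, -0.2701, 0.112]]
side near corners [[0.4831, 0.3663, 0.1], [0.4337, -0.2433, 0.1]]
box [[0.57, -0.0659, 0.135], [0.5569, -0.1652, 0.135], [0.4706, -0.1497, 0.135], [0.4823, -0.0553, 0.135]]
drop [[0.43670116 0.2737808  0.087     ]] side [[0.42928417 0.26398222 0.087     ]]
```

View pics/topz.png

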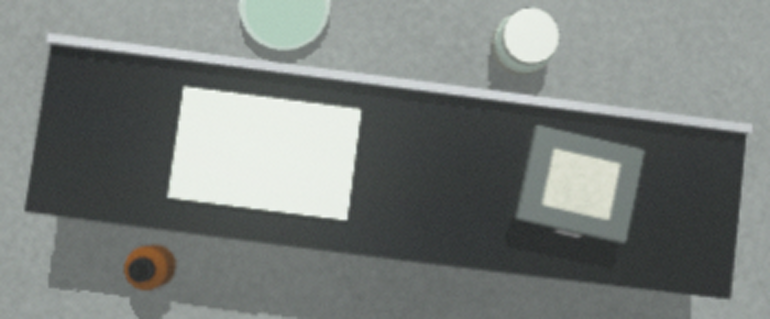

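```bash
cat > g.py <<'E'
import numpy as np
from scipy.spatial.transform import Rotation as R
from station import sensors
th=np.radians(5.8); C=np.array([.531,.052]); U=np.array([np.sin(th),np.cos(th)]); L=np.array([U[1],-U[0]])
def led(p): p=np.array(p)[:2]-C; return p@L,p@U
def go(lx,ly,z):
    o=sensors.get_obs(); M=R.from_rotvec(o['tool_rot']).as_matrix(); w=C+lx*L+ly*U
    d=M.T@(np.r_[w,z]-o['tool_pos'])
    a=np.degrees(np.arctan2(M[1,1],M[0,1])-np.arctan2(L[1],L[0]))
    print('t',o['t'],'pos',o['tool_pos'].round(4),'ledge',np.round(led(o['tool_pos']),4),'cm',(d*100).round(2),'twist',a.round(2),'F',o['contact_force'].round(2),'open',o['opening'],'q',o['q'].round(2), 'tilt',M[2].round(3))
E
python3 - <<'E'
from g import *
import h,pickle
print('plate',led([.543,.1666])); print('box',[np.round(led(p),3) for p in [(.57,-.066),(.557,-.165),(.4706,-.15),(.482,-.055)]])
go(0,0,.247)
E
```

```text
plate (np.float64(0.00035751684877981813), np.float64(0.1152260047979745))
box [array([ 0.051, -0.113]), array([ 0.048, -0.213]), array([-0.04 , -0.207]), array([-0.038, -0.111])]
t 0.1 pos [0.1748 0.5995 0.2472] ledge [-0.4097  0.5087] cm [-49.53 -42.59   0.09] twist 79.54 F [ 0.35 -0.14 -0.13] open 0.08538861383346874 q [ 1.17  0.05  1.61  0.    1.48 -0.12] tilt [ 0.    -0.002 -1.   ]
```

Request:
{"op": "move_arm", "data": {"increments": [[-4.5,-4,0,10,5],[-9,-7.8,0,20,5],[-13.6,-11.7,0,30,5],[-18.2,-15.6,0,40,5],[-22.7,-19.5,0,50,5]]}}

```text
t: 0.72
tool_pos: [0.3388, 0.3474, 0.2479]
tool_rot: [1.724, 2.626, -0.0]
contact_force: [1.3, -0.2, -0.3]
opening: 0.0499
```

```bash
python3 -c "
from g import *
go(0,0,.247)"
```

```text
t 0.725 pos [0.3388 0.3474 0.2479] ledge [-0.221   0.2745] cm [-34.75   5.89   0.09] twist 29.23 F [ 1.29 -0.23 -0.35] open 0.049868486565237756 q [ 0.64 -0.29  1.93 -0.    1.5   0.24] tilt [-0. -0. -1.]
```

Request:
{"op": "move_arm", "data": {"increments": [[-6,1,0,10,5],[-12,2,0,20,5],[-18,3,0,29.2,5],[-24,4,0,29.2,5],[-30,5,0,29.2,5]]}}

```text
t: 1.35
tool_pos: [0.5054, 0.0929, 0.248]
tool_rot: [-2.325, -2.113, -0.0]
contact_force: [0.6, 0.1, 0.7]
opening: 0.05
```

```bash
python3 -c "
from g import *
go(0,0,.14)"
```

```text
t 1.35 pos [0.5054 0.0929 0.248 ] ledge [-0.0296  0.0381] cm [-3.83  2.94 10.8 ] twist 0.32 F [0.6  0.15 0.73] open 0.04996138909552616 q [ 0.04 -0.22  1.87  0.    1.49  0.13] tilt [ 0. -0. -1.]
```

Request:
{"op": "move_arm", "data": {"increments": [[-3.8,2.9,0,0,5],[-3.8,2.9,0,0,5],[-3.8,2.9,5,0,5],[-3.8,2.9,8,0,5],[-3.8,2.9,8,0,5]]}}

```text
t: 1.98
tool_pos: [0.5273, 0.0551, 0.1648]
tool_rot: [-2.32, -2.111, 0.008]
contact_force: [-0.1, -0.2, -0.3]
opening: 0.0497
```

```bash
python3 -c "
from g import *
go(0,0,.13)
from station import get_image
import cv2
for n in('side','top'):
  cv2.imwrite(f'pics/{n}1.png',get_image(n)['image'][:,:,::-1])
"
```

```text
t 1.975 pos [0.5273 0.0551 0.1648] ledge [-0.0039  0.0027] cm [-0.27  0.42  3.48] twist 0.4 F [-0.06 -0.24 -0.27] open 0.0497459234156856 q [-0.04 -0.1   1.91  0.    1.34  0.06] tilt [-0.    -0.007 -1.   ]
```

View pics/side1.png

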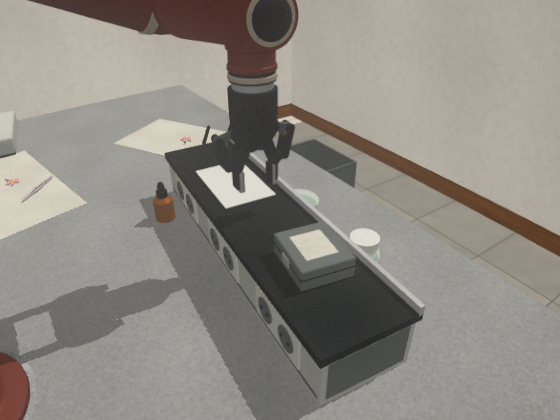

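View pics/top1.png

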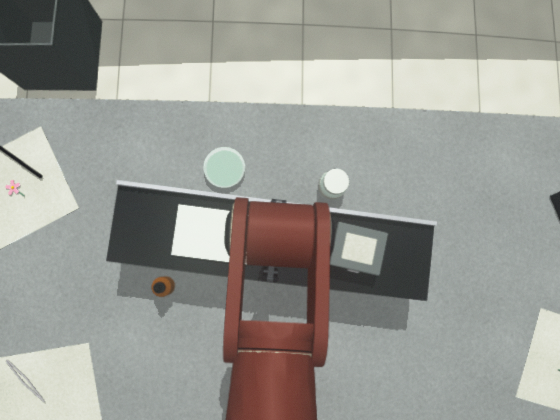

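Request:
{"op": "move_arm", "data": {"increments": [[-0.3,0.2,2,0,5],[-0.3,0.2,3.4,0,5],[-0.3,0.2,3.4,0,5],[-0.3,0.2,3.4,0,5]]}}

```text
t: 2.58
tool_pos: [0.5319, 0.0509, 0.1344]
tool_rot: [-2.325, -2.113, -0.0]
contact_force: [0.2, -0.5, -1.1]
opening: 0.0499
```

```bash
python3 -c "
from g import *
go(0,0,.12)"
```

```text
t 2.575 pos [0.5319 0.0509 0.1344] ledge [ 0.001 -0.001] cm [ 0.1  -0.1   1.44] twist 0.33 F [ 0.19 -0.52 -1.05] open 0.049891258448024195 q [-0.04 -0.06  1.93  0.    1.28  0.05] tilt [ 0.  0. -1.]
```

Request:
{"op": "move_arm", "data": {"increments": [[0,0,1.2,0,5],[0,0,1.4,0,5],[0,0,1.5,0,5],[0,0,1.5,0,5]]}}

```text
t: 3.08
tool_pos: [0.5319, 0.051, 0.1194]
tool_rot: [2.325, 2.113, 0.0]
contact_force: [-1.3, 0.6, -0.2]
opening: 0.0501
```

Request:
{"op": "move_arm", "data": {"increments": [[0,0,0.1,0,5],[0,0,0.1,0,5]]}}

```text
t: 3.32
tool_pos: [0.5318, 0.051, 0.1184]
tool_rot: [2.325, 2.113, 0.0]
contact_force: [0.0, -0.3, 0.1]
opening: 0.0496
```

Request:
{"op": "move_arm", "data": {"increments": [[0,0,0.1,0,5],[0,0,0.1,0,5]]}}

```text
t: 3.58
tool_pos: [0.5318, 0.051, 0.1172]
tool_rot: [-2.325, -2.113, 0.0]
contact_force: [-0.3, -0.3, -0.2]
opening: 0.05
```

Request:
{"op": "move_arm", "data": {"increments": [[0,0,0.1,0,5],[0,0,0.1,0,5]]}}

```text
t: 3.82
tool_pos: [0.5317, 0.051, 0.1162]
tool_rot: [-2.325, -2.113, 0.0]
contact_force: [-0.4, 0.1, 0.1]
opening: 0.0496
```

Request:
{"op": "move_arm", "data": {"increments": [[0,0,0.1,0,5],[0,0,0.1,0,5]]}}

```text
t: 4.08
tool_pos: [0.5318, 0.051, 0.1152]
tool_rot: [-2.325, -2.113, 0.0]
contact_force: [-0.3, -0.4, 1.0]
opening: 0.0497
```

Request:
{"op": "move_arm", "data": {"increments": [[0,0,0.1,0,5],[0,0,0.1,0,5]]}}

```text
t: 4.32
tool_pos: [0.5317, 0.0509, 0.1141]
tool_rot: [-2.325, -2.113, 0.0]
contact_force: [0.5, -0.2, 1.0]
opening: 0.0501
```

Request:
{"op": "move_arm", "data": {"increments": [[0,0,0.1,0,5],[0,0,0.1,0,5]]}}

```text
t: 4.58
tool_pos: [0.5319, 0.051, 0.114]
tool_rot: [-2.325, -2.113, 0.0]
contact_force: [-2.3, 0.7, 4.4]
opening: 0.0503
```

Request:
{"op": "move_arm", "data": {"increments": [[0,0,0.1,0,5],[0,0,0.1,0,5]]}}

```text
t: 4.82
tool_pos: [0.532, 0.051, 0.114]
tool_rot: [-2.325, -2.113, 0.001]
contact_force: [-5.9, -0.8, 10.2]
opening: 0.0498
```

```bash
python3 -c "
from g import *
go(0,0,.112)
from station import get_image
import cv2
d=get_image('side')
cv2.imwrite('pics/side2.png',cv2.resize(d['image'][120:260,160:360,::-1],None,fx=4,fy=4,interpolation=cv2.INTER_CUBIC))
"
```

```text
t 4.825 pos [0.532 0.051 0.114] ledge [ 0.0011 -0.0009] cm [ 0.09 -0.11  0.2 ] twist 0.35 F [-5.87 -0.77 10.17] open 0.04979829805544106 q [-0.04 -0.04  1.94 -0.    1.24  0.05] tilt [-0. -0. -1.]
```

View pics/side2.png

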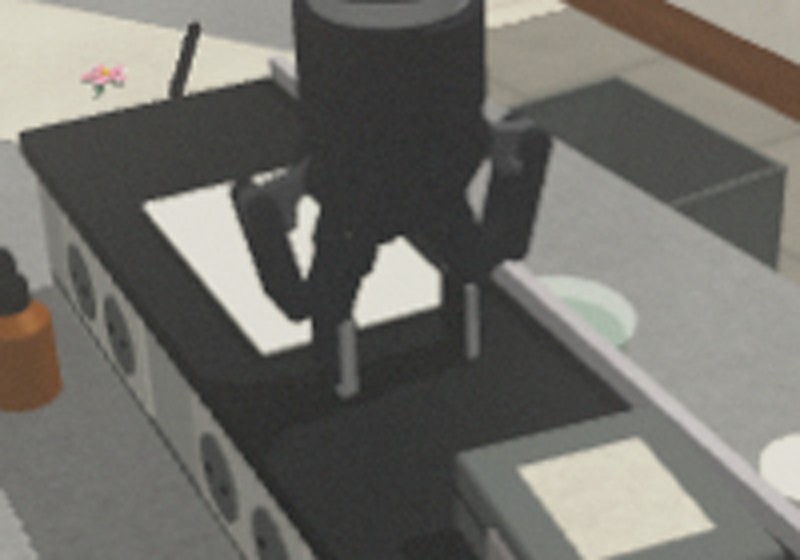

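Contact is at TCP z = 0.114 m, so the fingertips sit 14 mm below the TCP at this opening. The picture shows both fingers behind the plate's trailing edge, clear of the rim and the box. I'll raise about 2 mm above the ledge top, then push.

Request:
{"op": "move_arm", "data": {"increments": [[0,0,-0.35,0,5],[0,0,-0.35,0,5]]}}

```text
t: 5.12
tool_pos: [0.532, 0.051, 0.1158]
tool_rot: [2.324, 2.113, 0.001]
contact_force: [-0.0, -0.4, 0.1]
opening: 0.0497
```

Request:
{"op": "move_arm", "data": {"increments": [[0.5,0,0,0,5],[1,0,0,0,5],[1.5,0,0,0,5],[2,0,0,0,5],[2.5,0,0,0,5]]}}

```text
t: 5.75
tool_pos: [0.5342, 0.0762, 0.1158]
tool_rot: [2.324, 2.113, -0.0]
contact_force: [0.0, -1.1, -0.2]
opening: 0.0499
```

Request:
{"op": "move_arm", "data": {"increments": [[0.4,0,0,0,5],[0.8,0,0,0,5],[1.2,0,0,0,5],[1.6,0,0,0,5],[2,0,0,0,5]]}}

```text
t: 6.38
tool_pos: [0.5361, 0.096, 0.1158]
tool_rot: [2.325, 2.113, -0.0]
contact_force: [-0.4, -1.4, -0.5]
opening: 0.05
```

```bash
python3 -c "
from g import *
go(0,0.181,.116)
from station import get_image
import cv2
d=get_image('side')
cv2.imwrite('pics/side3.png',cv2.resize(d['image'][120:260,160:360,::-1],None,fx=4,fy=4,interpolation=cv2.INTER_CUBIC))
"
```

```text
t 6.375 pos [0.5361 0.096  0.1158] ledge [0.0007 0.0443] cm [ 1.367e+01  1.000e-02 -2.000e-02] twist 0.34 F [-0.38 -1.36 -0.49] open 0.04997385586399399 q [ 0.04 -0.02  1.91 -0.    1.24  0.14] tilt [-0.  0. -1.]
```

View pics/side3.png

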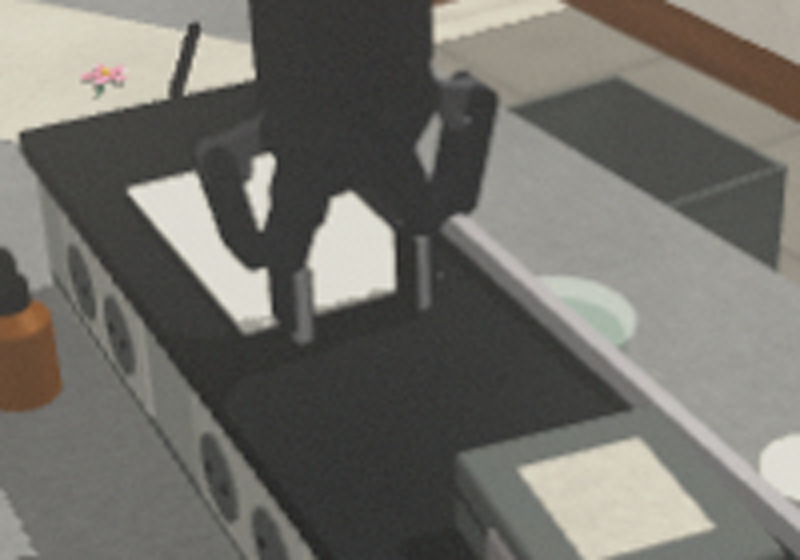

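The plate has moved about 2 cm, staying flat and straight, with a push force of about 1.2 N. I'll carry on.

Request:
{"op": "move_arm", "data": {"increments": [[0.6,0,0,0,5],[1.2,0,0,0,5],[1.8,0,0,0,5],[2.4,0,0,0,5],[3,0,0,0,5]]}}

```text
t: 7.05
tool_pos: [0.539, 0.1261, 0.1158]
tool_rot: [-2.325, -2.113, 0.0]
contact_force: [0.8, -0.9, -0.1]
opening: 0.0503
```

Request:
{"op": "move_arm", "data": {"increments": [[0.6,0,0,0,5],[1.2,0,0,0,5],[1.8,0,0,0,5],[2.4,0,0,0,5],[3,0,0,0,5]]}}

```text
t: 7.68
tool_pos: [0.5418, 0.1559, 0.1158]
tool_rot: [2.325, 2.113, 0.0]
contact_force: [0.7, -1.3, 0.2]
opening: 0.0501
```

Request:
{"op": "move_arm", "data": {"increments": [[0.6,0,0,0,5],[1.2,0,0,0,5],[1.8,0,0,0,5],[2.4,0,0,0,5],[3,0,0,0,5]]}}

```text
t: 8.3
tool_pos: [0.5447, 0.1858, 0.1158]
tool_rot: [2.325, 2.113, -0.0]
contact_force: [-0.4, -0.1, -0.7]
opening: 0.05
```

Request:
{"op": "move_arm", "data": {"increments": [[0.6,0,0,0,5],[1.2,0,0,0,5],[1.8,0,0,0,5],[2.3,0,0,0,5],[2.6,0,0,0,5]]}}

```text
t: 8.93
tool_pos: [0.5472, 0.2116, 0.1158]
tool_rot: [2.324, 2.113, 0.0]
contact_force: [-0.7, -1.4, 1.2]
opening: 0.0504
```

```bash
python3 -c "
from g import *
go(0,0.181,.116)
from station import get_image
import cv2,pickle
for n in('side','top'):
  d=get_image(n); pickle.dump(d,open(n+'4.pkl','wb'))
  cv2.imwrite(f'pics/{n}4.png',d['image'][:,:,::-1])
"
```

```text
t 8.925 pos [0.5472 0.2116 0.1158] ledge [-0.      0.1604] cm [ 2.06  0.02 -0.02] twist 0.35 F [-0.75 -1.36  1.24] open 0.050371606332582766 q [ 0.24  0.08  1.81 -0.    1.25  0.34] tilt [-0.  0. -1.]
```

View pics/side4.png

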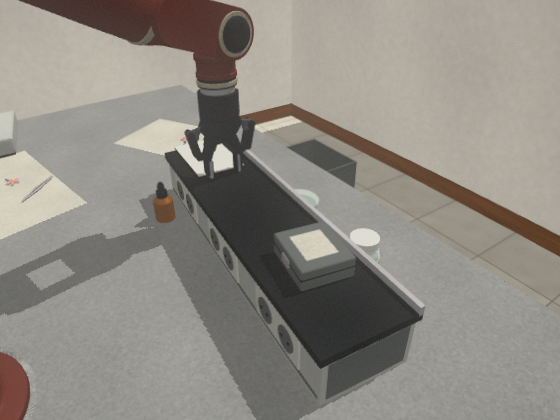

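View pics/top4.png

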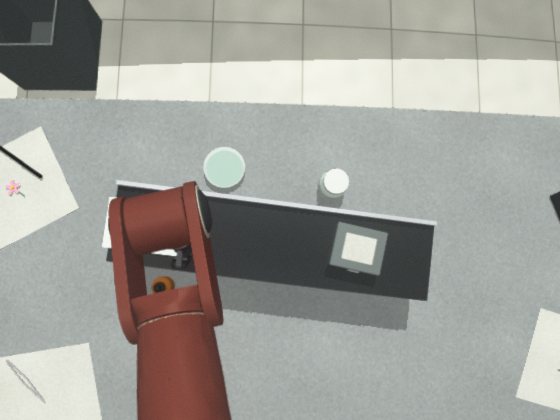

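The top view shows the plate's leading end just past the ledge end, at x about 103–110 px. I'll measure its leading edge there.

```bash
python3 - <<'E'
from h import *; from g import led
d=pickle.load(open('top4.pkl','rb'))
m=d['image'].astype(int).min(2)>170
pts=[]
for r in range(196,258,4):
    x=np.flatnonzero(m[r,90:130]); 
    if len(x): p=ray(d,[(90+x[0]-.5,r)],.105)[0]; print(r,90+x[0],np.round(led(p),4))
# ledge end from initial image, dark top edge
d=pickle.load(open('top0.pkl','rb')); g=d['image'].astype(int).max(2)
for r in range(192,258,8):
    x=np.flatnonzero(g[r,90:150]<60)[0]; print('ledge',r,90+x,np.round(led(ray(d,[(90+x-.5,r)],.1)[0]),4))
g=d['image'].astype(int).max(2)
for r in range(232,292,8):
    x=np.flatnonzero(g[r,400:450]<60)[-1]; print('ledgeR',r,400+x,np.round(led(ray(d,[(400+x+.5,r)],.1)[0]),4))
E
```

```text
196 102 [0.0469 0.3477]
200 108 [0.0405 0.3346]
204 97 [0.0299 0.3551]
208 95 [0.0216 0.3578]
212 106 [0.0165 0.3348]
216 96 [0.0062 0.3533]
220 100 [-0.0006  0.3442]
224 104 [-0.0074  0.3351]
228 93 [-0.0179  0.3555]
232 90 [-0.0264  0.3602]
236 92 [-0.0336  0.3551]
240 90 [-0.0419  0.3578]
244 91 [-0.0494  0.3546]
248 102 [-0.0543  0.3318]
252 93 [-0.0643  0.3483]
256 103 [-0.0695  0.3275]
ledge 192 118 [0.0592 0.319 ]
ledge 200 117 [0.0431 0.3185]
ledge 208 116 [0.0271 0.318 ]
ledge 216 114 [0.0109 0.3195]
ledge 224 113 [-0.005   0.3191]
ledge 232 112 [-0.0208  0.3186]
ledge 240 111 [-0.0366  0.3182]
ledge 248 110 [-0.0524  0.3178]
ledge 256 108 [-0.0684  0.3194]
ledgeR 232 430 [ 0.058  -0.3131]
ledgeR 240 431 [ 0.0421 -0.3167]
ledgeR 248 430 [ 0.0258 -0.3161]
ledgeR 256 429 [ 0.0096 -0.3156]
ledgeR 264 429 [-0.0064 -0.3171]
ledgeR 272 428 [-0.0226 -0.3166]
ledgeR 280 427 [-0.0387 -0.3161]
ledgeR 288 426 [-0.0548 -0.3157]
```

```bash
python3 - <<'E'
from h import *; from g import led
d=pickle.load(open('top4.pkl','rb'))
m=cv2.medianBlur(d['image'],3).astype(int).min(2)>195
for r in range(192,258,6):
    x=np.flatnonzero(m[r,85:130]); 
    if len(x): print(r,85+x[0],np.round(led(ray(d,[(85+x[0]-.5,r)],.105)[0]),4))
E
```

```text
198 109 [0.0447 0.3332]
216 106 [0.0087 0.3336]
222 106 [-0.003   0.3317]
228 104 [-0.0151  0.3339]
234 104 [-0.0268  0.332 ]
240 103 [-0.0386  0.3322]
246 102 [-0.0504  0.3324]
```

The leading edge is 14 mm past the end, at y ≈ 0.252, which agrees with the TCP figure of 0.2514. It needs 2 cm more; then I'll back off before lifting.

Request:
{"op": "move_arm", "data": {"increments": [[0.5,0,0,0,5],[1,0,0,0,5],[1.5,0,0,0,5],[1.8,0,0,0,5],[2,0,0,0,5]]}}

```text
t: 9.65
tool_pos: [0.549, 0.2314, 0.1158]
tool_rot: [-2.325, -2.113, 0.0]
contact_force: [0.2, 0.1, -0.0]
opening: 0.0497
```

Request:
{"op": "move_arm", "data": {"increments": [[0,0,0,0,5],[-0.5,0,0,0,5],[-1.5,0,0,0,5],[-2.5,0,0,0,5],[-3,0,0,0,5]]}}

```text
t: 10.28
tool_pos: [0.5461, 0.2003, 0.1158]
tool_rot: [-2.326, -2.112, 0.0]
contact_force: [-0.5, 1.1, 0.3]
opening: 0.0502
```

Request:
{"op": "move_arm", "data": {"increments": [[-1,0,-2,0,5],[-1,0,-6,0,5],[-1,0,-11,0,5],[-6,0,-13,0,5],[-11,0,-13,0,5]]}}

```text
t: 10.9
tool_pos: [0.5371, 0.0908, 0.251]
tool_rot: [2.319, 2.111, 0.009]
contact_force: [0.2, -0.2, 0.3]
opening: 0.0499
```

Request:
{"op": "move_arm", "data": {"increments": [[-5,0,0,0,5],[-10,0,0,0,5],[-15,0,0,0,5],[-15,0,0,0,5],[-15,0,0,0,5]]}}

```text
t: 11.52
tool_pos: [0.5216, -0.0575, 0.247]
tool_rot: [2.325, 2.112, 0.002]
contact_force: [0.7, -0.1, 0.3]
opening: 0.05
```

```bash
python3 - <<'E'
from h import *; from g import *
from station import get_image
go(0,0,.247)
d=get_image('top'); cv2.imwrite('pics/top5.png',d['image'][:,:,::-1])
s=get_image('side'); cv2.imwrite('pics/side5.png',s['image'][:,:,::-1])
im=cv2.medianBlur(d['image'],3).astype(int); m=im.min(2)>200
k=np.zeros(m.shape,bool); k[185:275,88:230]=1
c=quad(m&k); r,b=rect(d,c,.105); print('plate',r,np.round(led(np.array(r[0])/1000),4))
im=cv2.medianBlur(s['image'],3).astype(int); m=im.min(2)>200
k=np.zeros(m.shape,bool); k[125:190,150:260]=1
c=quad(m&k); r,b=rect(s,c,.105); print('plate side',r,np.round(led(np.array(r[0])/1000),4))
E
```

```text
t 11.525 pos [ 0.5216 -0.0575  0.247 ] ledge [ 0.0017 -0.1099] cm [10.99 -0.11 -0.  ] twist 0.31 F [ 0.69 -0.13  0.31] open 0.049975946270080736 q [-0.25 -0.19  1.85  0.    1.48 -0.16] tilt [ 0.     0.001 -1.   ]
plate ((557.1265258789062, 323.9246826171875), (159.54917907714844, 100.49181365966797), 84.48091125488281) [-0.0015  0.2732]
plate side ((558.2327270507812, 323.9866638183594), (158.23956298828125, 98.67822265625), 84.22188568115234) [-0.0004  0.2733]
```

View pics/top5.png

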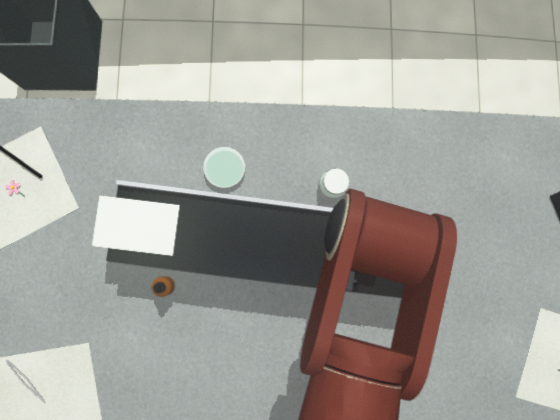

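View pics/side5.png

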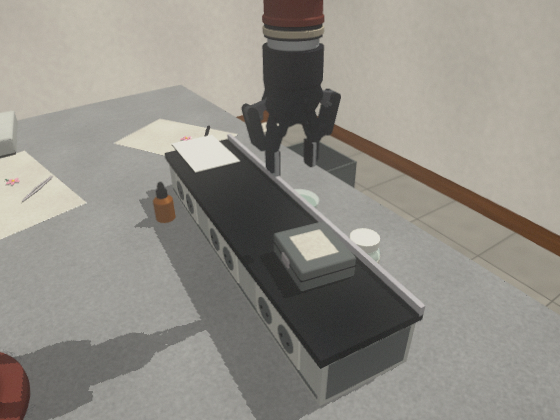

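The plate's centre is at y ≈ 0.272–0.273 in the ledge frame and x ≈ -0.001, within 1° of the ledge's length. Both views agree. The box, dropper, jar and Petri dish stand where they were, and the arm is clear of everything.

```bash
python3 -c "
from station import order
print(order.finish_job())"
```

```text
the job is handed in; nothing more can be done
None
```

I pushed the plate about 158 mm straight along the ledge, away from the slide box. I used both fingertips, 5 cm apart and about 2 mm above the ledge top. The push force read about 1 N. Then I backed off, lifted clear and handed the job in at about 11.6 s; the hand-in gives no verdict.

**Final position:** the top and side views, each measured separately, both put the plate's centre 272–273 mm from the ledge's centre (allowed 260–285 mm). That leaves its end about 33–34 mm past the end of the ledge. It is centred across the ledge to within 2 mm and about 0.3–0.5° off the ledge's length. Its measured outline matched its true size at plate height, so it is lying flat.

**Other things:** by eye, the slide box, dropper, jar and Petri dish looked unmoved in the last pictures, though I did not re-measure them. In the top view the arm hid the box, so for the box I relied on the side view.

**Disagreements:**
- The ledge ends measured about 5 mm short over the 640 mm length. That left the ledge centre uncertain by 1–2 mm, within the margin.
- The fingertips met the ledge 3 mm lower than `ctrl.nose_length` implies, as expected with the fingers partly open. I found the height by touch, pressing with about 10 N.

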